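# Lock the shogi drawer with the blade key

### The job

Gently push the drawer under the hinoki board fully home. Then take the blade key from the walnut block, set its blade into the slot of the brass cam lock on the board and turn it about a quarter turn clockwise until you feel it bed firmly in its seat, stopping there without pressing hard or forcing it; finally put the key back in its walnut block, standing upright with its flange flat on the block, and leave everything else where it is.

Things in the scene. Friction and masses are not known exactly. Their poses are not given: they have to be found in the camera images.
- hinoki_board: Fixed pale hinoki board, 220 (x) x 320 (y) mm, top face 70 mm above the table; origin on the table under its middle; its x points away from the robot, into the drawer's closing direction. The brass cam lock stands on it 55 mm behind (-x of) its middle, on its centre line.
- drawer (a joint): How far the drawer under the board is out (m): 0 = fully home against a hard stop, grows as it comes out towards the robot, at most 0.07. It slides with about 2 N of friction and stays where it is left. The cam's hidden pin enters behind a catch in the drawer, so the cam cannot lock, and may jam part way, unless the drawer is home.
- drawer_front: Front panel of the drawer, 270 mm wide (y), 40 mm high, 14 mm thick; origin at the middle of its outer face, 30 mm above the table; x points into the drawer (closing direction), z up. Home, this face stands 8 mm in front of the board's edge, so a finger can push it home without touching the board.
- cam (a joint): Angle of the cam (rad): 0 = unlocked, slot along the board's x; grows clockwise seen from above. Starts at 0.1 to 0.35; friction about 0.07 N m, stays where it is left. The worn lock has no fixed locked angle: the cam meets its seat about a quarter turn on, anywhere from 1.36 to 1.63, differing each time, felt as the turning moment rising to about 0.17 N m; 0.04 rad further it stops hard.
- cam_plug: Brass cam plug, 39 mm across, 10 mm proud of the board (top face 80 mm above the table). Origin at the middle of the slot's mouth on top; x along the slot, z up; turns with the cam. Slot 25 mm long, 5 mm wide, 8 mm deep, flat floor, square edges. The 3 mm blade has 1 mm of play each side, so the key runs ahead of the cam.
- key: Loose key, 84 mm tall, about 70 g, upright in the walnut block. Origin at the middle of the blade's tip; x along the blade's width, z up. From the tip up: steel blade 20 (x) x 3 (y) x 10 mm, 12 mm round shank to 34 mm, brass flange 36 (x) x 28 (y) mm from 34 to 40 mm, flat red handle 30 (x) x 12 (y) mm from 40 to 84 mm (grip it across its 12 mm). Same after half a turn.
- kifu_block: Fixed walnut block 85 (x) x 75 (y) x 50 mm, left or right of the board; pocket in the middle of its top, 25 (x) x 17 (y) mm, 42 mm deep; a 12 mm high, 6 mm wide ledge along its +x edge. Origin under its middle on the table. The key stands in the pocket, flange on the block's top, tip 16 mm above the table, key's x along the block's x.
- piece_stand: Bystander on the board: rosewood captured-piece stand, 75 x 90 mm, 48 mm tall; origin under its middle.
- incense_holder: Bystander on the board: blue porcelain incense holder, 54 mm across, 34 mm tall; origin under its middle.
- frog: Bystander on the board: bronze frog paperweight, 60 mm long, 36 mm tall; origin under its middle.
- piece_box: Bystander on the table: wooden piece box 106 x 76 x 64 mm, on the other side of the board from the walnut block; origin under its middle.
- tea_cup: Bystander on the table: white cup, 68 mm across, 75 mm tall; origin under its middle.
- fan: Bystander on the table: closed folding fan, 200 x 18 x 14 mm, long axis x; origin under its middle.
- seat (a joint): How far the cam has bedded into its hidden seat under the board (rad): 0 until the cam reaches the seat (tells nothing of where the seat is), at most 0.04 at the hard stop; stays as it is left. Bedded is anything over 0.01.
Things that resemble listed ones, but are neither listed nor needed, are in the scene too. What is shaped like the kifu_block but pink is not meant.

How it is judged:
By the outcome, as a careful person would: the job done as asked, in the order asked, and still so for the second after the job is handed in, with the robot touching nothing.
It also fails if it takes over 72 s, if anything falls off the work surface, if the arm or the gripper's body presses on something with over 40 N, if the wrist force passes 120 N, or if a joint passes its speed limit or range.

### The arm

A 6-joint arm with a two-finger parallel gripper is mounted at the origin on the work surface. World frame = base frame: x ahead of the robot, y to its left, z up, the work surface at z = 0. Lengths are in m, angles in rad, forces in N, time in s.
With the tool pointing down it reaches from about 0.35 to 0.975 m from the base axis. Payload 4.9 kg.
Tool frame: the origin (TCP) lies between the finger pads; the fingertips stand 14 mm ahead of it and the grasp point (between the pads) lies 5 mm behind it; z points along the fingers, y is the line along which they close (so a half turn about z gives the same grasp; the last joint's range is limited). The gripper opens to 85 mm and grips with 20 to 120 N. Pads are 22 mm wide; open, the fingers measure 114 mm over their backs; the gripper's body (76 mm by 85 mm) begins 54 mm behind the grasp point. The pads swing forward as they close: fully open they stand 13 mm farther back than shut.
Start: joints at [1.036, 0.053, 1.613, -0, 1.476, -0.119], TCP at [0.252, 0.572, 0.245] pointing down, gripper open.
Joint ranges: [-3.01, 3.01], [-1.01, 2.22], [0.06, 2.58], [-1.02, 4.17], [0.09, 2.62], [-3.14, 3.14]. Speed limits (rad/s): [2.57, 2.57, 3.14, 3.14, 3.14, 3.14].

### API

Orientations are given as a unit quaternion [w, x, y, z].
In Python, from cell import status, imaging, ticket, models gives the robot as it stands. The module is installed in compiled form; this text tells all that it offers.
- The arm moves only by the tool step_arm, never from a script. Its argument "commands" is a list of rows, each a list of 2 entries, a list of its own where there are three numbers: the shift along the tool's x, y, z each as a share of 0.2 m, from -1 to 1, then the turn, a rotation vector about the tool's x, y, z each as a share of 45 degrees, from -1 to 1. A call has 1 to 12 rows; each row is the pose to reach, as a shift and turn from the pose commanded when the call began, along the tool's axes at that moment; what a row does not reach only later rows make up. A row lasts 1/10 s, in which the tool goes at most 50 mm and 8.59 degrees, less where a joint would pass 70% of its speed; a pose out of reach is approached as far as the arm can. A call with a number of a shift or a turn outside -1 to 1 is refused whole. A call with a gripper value outside its range is refused whole. "hand" is the opening, from 0 (shut) to 1 (fully open), set as the call begins (left out, the last holds). The fingers move at their own pace and stop on an object; "grip_force" is the grip in N (left out, the last holds). Time passes only in rows, so rows that repeat a pose let the fingers close. It gives the time, the measured TCP pose, the force, the opening and the grip force at its end, in the units of the state.
- status.get_obs(): the state, without advancing time (a new reading comes with each control period).
- imaging.grab_frame(name): name is "scene" or "top" or "wrist"; returns a dict with "frame" (420x560x3 uint8, blue, green, red), "mtx" (3x3 intrinsics, pixels), "cam_to_world" (4x4, takes a point from camera to world coordinates); the wrist camera has in their place "T_tool_cam" (4x4, takes a point from camera to tool coordinates, whose origin is the TCP and whose axes are the flange's). Camera axes: x right, y down, z forward; pixel columns grow to the right and rows downward; lengths in m; the calibration is good to about 2 mm. A picture is of the moment at which its call begins: read the wrist's pose just before it. There is no depth.
- ticket.close_job(): hands the job in; it is judged then, once.
Trained networks look in a picture, given as the dict that the camera call returned (one of the last four; its "shot" number tells which), for a name from the list of things; names that differ only in an ending like _2 or _b are one class to them, and where a whole thing is asked for, a point or a joint stands for the part that bears it (a point fixed in the world has none). Each returns a list of dicts, best first, with "confidence" (0 to 1); they miss things now and then, are a little off and sometimes report something else, mostly with a low value. They report only what shows in the picture. A call takes as long as a camera call. They do not tell look-alikes from the thing itself.
- models.recognise(picture, label): "location" ([x, y, z] in m, in the coordinates of the camera as it stood for that picture, good to about 4 mm: the middle of the surface that is visible of it).
The state is a dict: "time_s": time; "joint_positions": joint angles; "qvel": joint speeds; "joint_efforts": joint torques, N m; "tool_pos": TCP position; "orientation": TCP orientation; "force": force on the tool from outside, world axes, zero at the start; "moment": the same for the moment, N m; "width": opening from 0.0 (shut) to 1.0 (fully open); "grip_force": force on a finger pad.
Only numpy, scipy, OpenCV 4.12 (cv2) and the standard library are available. Lean on these libraries where they do the work, as an engineer would, in place of code of your own. Each camera call takes 0.05 s, during which the arm holds its last target. There are 200 camera calls.

## Working session

There is one attempt and no reset: what is moved stays moved. The work goes in short steps, Python scripts to look and compute and a tool call to move; the robot and the scene stay as the last step left them, time stands still between calls to the robot, and variables do not carry over. Pictures are saved under pics/ and viewed, at most 12 in all, crops included, and the job is handed in when it is done.

Besides the shell and the picture viewer there is one more tool, called after "Call:" as name([rows], argument=value, ...), one row to a line, values as JSON. step_arm: Moves the arm, as the interface text tells. Its arguments: {"type":"object","properties":{"commands":{"type":"array"},"hand":{"type":"number"},"grip_force":{"type":"number"}},"required":["commands"]}

```bash
mkdir -p pics; cat > h.py <<'E'
import numpy as np,cv2
from cell import status,imaging,ticket,models
from scipy.spatial.transform import Rotation as R
def pose():
    o=status.get_obs();T=np.eye(4);q=np.array(o["orientation"]);T[:3,:3]=R.from_quat(q[[1,2,3,0]]).as_matrix();T[:3,3]=o["tool_pos"];return T
def grab(n):
    T=pose();p=imaging.grab_frame(n)
    p["W"]=T@np.array(p["T_tool_cam"]) if n=="wrist" else np.array(p["cam_to_world"])
    return p
def find(p,l,k=3):
    r=[]
    for d in models.recognise(p,l)[:k]:
        c=np.array(d["location"]);u=np.array(p["mtx"])@c;u=u[:2]/u[2]
        w=(p["W"]@np.r_[c,1])[:3];r.append((round(d["confidence"],2),w.round(3).tolist(),u.round().tolist()))
    return r
def onplane(p,uv,z):
    d=p["W"][:3,:3]@np.linalg.solve(np.array(p["mtx"]),[uv[0],uv[1],1.]);o=p["W"][:3,3];return o+d*(z-o[2])/d[2]
def pix(p,X):
    c=np.linalg.inv(p["W"])@np.r_[X,1];u=np.array(p["mtx"])@c[:3];return u[:2]/u[2]
E
python3 - <<'E'
from h import *
print(status.get_obs())
for n in("top","scene"):
    p=grab(n);cv2.imwrite(f"pics/{n}0.png",p["frame"])
    for l in"hinoki_board drawer_front cam_plug key kifu_block piece_stand incense_holder frog piece_box tea_cup fan".split():print(n,l,find(p,l))
E
```

```text
{'time_s': 0.0, 'joint_positions': array([ 1.03598616e+00,  5.33491358e-02,  1.61429190e+00, -1.12375649e-05,
        1.47599788e+00, -1.19021494e-01]), 'qvel': array([ 0.00083876,  0.00030647,  0.00300585, -0.00049367, -0.00140527,
       -0.00058228]), 'joint_efforts': array([ 3.43433094e-04, -3.93696856e+01, -3.70169234e+01, -1.10254182e-04,
        7.11262415e-03,  2.57947102e-05]), 'tool_pos': array([0.25215476, 0.57122813, 0.24406903]), 'orientation': array([-3.23254009e-04,  2.06399403e-01,  9.78467291e-01, -9.70736684e-04]), 'force': array([-0.07095336, -0.40881834,  0.07634351]), 'moment': array([ 0.03679457, -0.00544332,  0.003359  ]), 'grip_force': 0.0, 'width': 0.9979262768658674}
top hinoki_board [(0.75, [0.609, 0.038, 0.072], [278.0, 211.0]), (0.68, [0.515, -0.321, 0.049], [443.0, 253.0])]
top drawer_front [(0.96, [0.503, 0.043, 0.048], [276.0, 260.0]), (0.44, [0.663, -0.379, 0.016], [460.0, 190.0])]
top cam_plug [(0.6, [0.584, 0.049, 0.081], [272.0, 221.0])]
top key [(0.51, [0.518, -0.33, 0.073], [450.0, 251.0]), (0.49, [0.585, 0.051, 0.084], [271.0, 221.0])]
top kifu_
[... 842 characters left out ...]
0, 229.0]), (0.59, [0.593, 0.051, 0.079], [298.0, 200.0]), (0.4, [0.675, -0.368, 0.012], [118.0, 227.0])]
scene key [(0.7, [0.529, -0.327, 0.069], [147.0, 167.0])]
scene kifu_block [(0.93, [0.66, -0.233, 0.047], [173.0, 219.0]), (0.89, [0.557, -0.327, 0.048], [146.0, 181.0]), (0.78, [0.494, -0.199, 0.05], [202.0, 167.0])]
scene piece_stand [(0.63, [0.68, 0.147, 0.115], [340.0, 226.0])]
scene incense_holder [(0.87, [0.713, 0.05, 0.098], [292.0, 238.0])]
scene frog [(0.74, [0.715, -0.04, 0.089], [251.0, 237.0])]
scene piece_box [(0.91, [0.488, 0.343, 0.065], [423.0, 182.0])]
scene tea_cup [(0.77, [0.657, 0.415, 0.048], [458.0, 247.0])]
scene fan [(0.64, [0.676, -0.369, 0.012], [118.0, 228.0])]
```

View pics/top0.png

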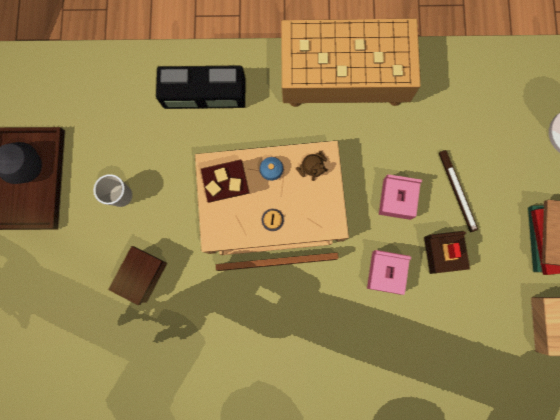

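View pics/scene0.png

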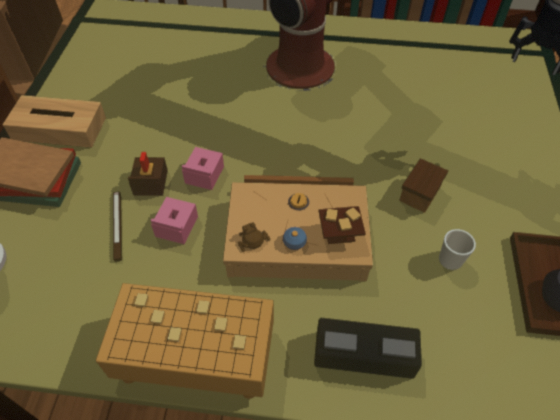

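The key stands in the dark walnut block at top (447,252). The look-alikes are the pink blocks at (401,197) and (390,272), and the cam slot at (272,219) was also reported as a key. The board is yawed about 4° and the drawer is out at (276,261).

```bash
cat >> h.py <<'E'
def go(xyz,ydeg):
    "shares for a move to TCP xyz, tool down, tool y at ydeg in world"
    T=pose();a=np.radians(ydeg);y=np.array([np.cos(a),np.sin(a),0]);z=np.array([0,0,-1.]);Rt=np.c_[np.cross(y,z),y,z]
    d=T[:3,:3].T@(np.array(xyz)-T[:3,3]);r=R.from_matrix(T[:3,:3].T@Rt).as_rotvec(degrees=True)
    print("shift",(d/.2).round(3).tolist(),"turn",(r/45).round(3).tolist(),"rows",max(np.linalg.norm(d)/.05,np.linalg.norm(r)/8.59).round(1))
def st():
    o=status.get_obs();T=pose();print(round(o["time_s"],2),"pos",T[:3,3].round(4),"ydeg",np.degrees(np.arctan2(T[1,1],T[0,1])).round(2),"tilt",T[:3,2].round(3),"F",o["force"].round(2),"M",o["moment"].round(3),"w",round(o["width"],3),"g",round(o["grip_force"],1),"q",o["joint_positions"].round(2))
E
python3 - <<'E'
from h import *
st()
p=grab("top")
for z,l in((.07,[(202,250),(346,240),(338,143),(197,155)]),(.05,[(217,264),(337,255),(217,270),(337,261)])):
    for u in l:print(u,onplane(p,u,z).round(3))
go((.42,.05,.27),94)
f=p["frame"][215:290,400:500];cv2.imwrite("pics/c1.png",cv2.resize(f,None,fx=5,fy=5,interpolation=2))
E
```

```text
1.2 pos [0.2525 0.5717 0.2453] ydeg 66.18 tilt [-0. -0. -1.] F [-0.47 -0.15 -0.52] M [ 0.001 -0.004  0.02 ] w 0.999 g 0.0 q [ 1.04  0.05  1.61 -0.    1.48 -0.12]
(202, 250) [0.524 0.202 0.07 ]
(346, 240) [ 0.544 -0.109  0.07 ]
(338, 143) [ 0.761 -0.096  0.07 ]
(197, 155) [0.736 0.218 0.07 ]
(217, 264) [0.495 0.172 0.05 ]
(337, 255) [ 0.513 -0.091  0.05 ]
(217, 270) [0.482 0.172 0.05 ]
(337, 261) [ 0.5  -0.09  0.05]
shift [-1.82, -2.048, -0.124] turn [-0.0, -0.0, -0.618] rows 11.0
```

View pics/c1.png

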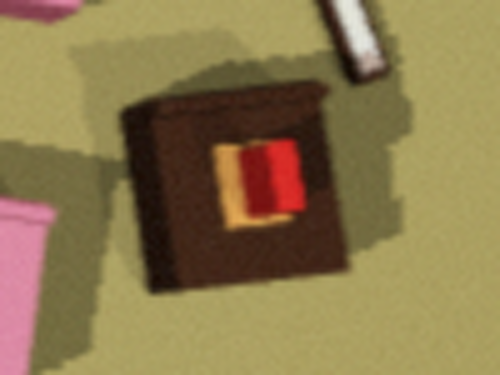

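The crop shows the walnut block, ledge at the top (+x), with the brass flange and red handle standing in it, so the choice is confirmed.

Call:
step_arm([
  [[-0.2, -0.2, 0], [0, 0, -0.15]],
  [[-0.4, -0.45, 0], [0, 0, -0.3]],
  [[-0.6, -0.7, -0.05], [0, 0, -0.45]],
  [[-0.75, -0.85, -0.1], [0, 0, -0.618]],
  [[-0.91, -1.0, -0.12], [0, 0, -0.618]],
  [[-0.91, -1.0, -0.12], [0, 0, -0.618]],
], hand=0, grip_force=20)

```text
time_s: 1.85
tool_pos: [0.3391, 0.3127, 0.2704]
orientation: [0.001, -0.033, 0.999, 0.0]
force: [1.2, 0.8, 0.4]
width: 0.003
grip_force: 0.0
```

```bash
python3 -c "
from h import *
st();go((.42,.05,.27),94)"
```

```text
1.85 pos [0.3391 0.3127 0.2704] ydeg 93.84 tilt [ 0.002  0.    -1.   ] F [1.24 0.77 0.43] M [0.054 0.019 0.016] w 0.003 g 0.0 q [ 0.58 -0.37  1.95 -0.    1.56 -1.05]
shift [-0.315, -1.337, 0.002] turn [0.0, 0.003, -0.004] rows 5.5
```

Call:
step_arm([
  [[-0.08, -0.25, 0], [0, 0, 0]],
  [[-0.16, -0.5, 0], [0, 0, 0]],
  [[-0.24, -0.75, 0], [0, 0, 0]],
  [[-0.32, -1.0, 0], [0, 0, 0]],
])

```text
time_s: 2.25
tool_pos: [0.4125, 0.1277, 0.2697]
orientation: [0.001, -0.035, 0.999, 0.0]
force: [1.7, 1.0, 0.7]
width: -0.001
grip_force: 0.0
```

Call:
step_arm([
  [[0, -0.2, 0], [0, 0, 0]],
  [[0, -0.34, 0], [0, 0, 0]],
  [[0, -0.34, 0], [0, 0, 0]],
  [[0, -0.34, 0], [0, 0, 0]],
])

```text
time_s: 2.65
tool_pos: [0.417, 0.0614, 0.2694]
orientation: [0.0, -0.034, 0.999, 0.0]
force: [-0.3, 0.5, -0.1]
width: 0.005
grip_force: 0.0
```

```bash
python3 - <<'E'
from h import *
st()
p=grab("wrist");cv2.imwrite("pics/w1.png",p["frame"])
for l in("cam_plug","drawer_front","hinoki_board"):print(l,find(p,l))
go((.455,.04,.27),94); go((.455,.04,.044),94)
for X in[(.531,.046,.07),(.491,.041,.05)]:print(pix(p,X))
E
```

```text
2.65 pos [0.417  0.0614 0.2694] ydeg 93.9 tilt [ 0.     0.001 -1.   ] F [-0.27  0.51 -0.07] M [0.017 0.058 0.028] w 0.005 g 0.0 q [-0.03 -0.48  2.03  0.    1.59 -1.67]
cam_plug []
drawer_front [(0.87, [0.5, 0.03, 0.026], [245.0, 249.0])]
hinoki_board [(0.81, [0.536, 0.019, 0.05], [232.0, 288.0])]
shift [-0.182, -0.127, -0.003] turn [0.0, 0.0, 0.002] rows 0.9
shift [-0.182, -0.127, 1.127] turn [0.0, 0.0, 0.002] rows 4.6
[255.92805602 294.76166297]
[254.17182975 250.00880267]
```

View pics/w1.png

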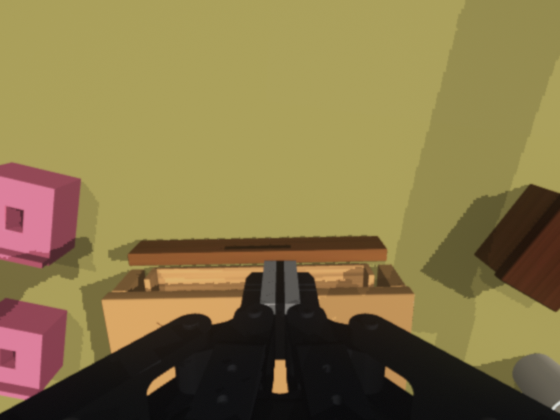

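The wrist view shows the drawer's outer top edge at about row 250 and the board edge from (105,297) to (411,293). Both match the predictions, so I go down in front of the drawer.

Call:
step_arm([
  [[-0.09, -0.12, 0.2], [0, 0, 0]],
  [[-0.16, -0.12, 0.42], [0, 0, 0]],
  [[-0.16, -0.12, 0.65], [0, 0, 0]],
  [[-0.16, -0.12, 0.85], [0, 0, 0]],
  [[-0.16, -0.12, 1.0], [0, 0, 0]],
  [[-0.16, -0.12, 1.0], [0, 0, 0]],
])

```text
time_s: 3.45
tool_pos: [0.4463, 0.0412, 0.0644]
orientation: [-0.005, -0.036, 0.999, 0.001]
force: [-0.1, 0.6, 0.2]
width: 0.002
grip_force: 0.0
```

Call:
step_arm([
  [[0, 0, 0.1], [0, 0, 0]],
  [[0, 0, 0.12], [0, 0, 0]],
  [[0, 0, 0.12], [0, 0, 0]],
])

```text
time_s: 3.75
tool_pos: [0.4509, 0.0403, 0.0462]
orientation: [0.0, -0.035, 0.999, 0.0]
force: [-0.5, 0.3, 0.7]
width: -0.004
grip_force: 0.0
```

```bash
python3 - <<'E'
from h import *
st();go((.51,.042,.044),94)
E
```

```text
3.75 pos [0.4509 0.0403 0.0462] ydeg 94.04 tilt [ 0.  0. -1.] F [-0.53  0.31  0.69] M [ 0.025  0.008 -0.011] w -0.004 g 0.0 q [-0.08 -0.15  2.16  0.    1.13 -1.72]
shift [-0.295, -0.012, 0.011] turn [-0.0, 0.001, 0.001] rows 1.2
```

Call:
step_arm([
  [[-0.06, 0, 0], [0, 0, 0]],
  [[-0.1, 0, 0], [0, 0, 0]],
  [[-0.12, 0, 0], [0, 0, 0]],
  [[-0.135, 0, 0], [0, 0, 0]],
  [[-0.15, 0, 0], [0, 0, 0]],
  [[-0.165, 0, 0], [0, 0, 0]],
  [[-0.18, 0, 0], [0, 0, 0]],
  [[-0.195, 0, 0], [0, 0, 0]],
  [[-0.21, 0, 0], [0, 0, 0]],
  [[-0.225, 0, 0], [0, 0, 0]],
  [[-0.24, 0, 0], [0, 0, 0]],
  [[-0.255, 0, 0], [0, 0, 0]],
])

```text
time_s: 4.95
tool_pos: [0.5014, 0.0436, 0.0451]
orientation: [-0.0, -0.035, 0.999, 0.0]
force: [-3.3, 0.1, 1.1]
width: 0.0
grip_force: 1.1
```

Call:
step_arm([
  [[-0.01, 0, 0], [0, 0, 0]],
  [[-0.02, 0, 0], [0, 0, 0]],
  [[-0.02, 0, 0], [0, 0, 0]],
])

```text
time_s: 5.25
tool_pos: [0.5058, 0.0436, 0.0453]
orientation: [0.0, -0.035, 0.999, -0.0]
force: [-1.1, -0.1, 0.0]
width: 0.001
grip_force: 0.5
```

Call:
step_arm([
  [[-0.01, 0, 0], [0, 0, 0]],
  [[-0.02, 0, 0], [0, 0, 0]],
  [[-0.02, 0, 0], [0, 0, 0]],
])

```text
time_s: 5.55
tool_pos: [0.5098, 0.0439, 0.0454]
orientation: [0.0, -0.035, 0.999, -0.0]
force: [-0.8, -0.5, -0.6]
width: 0.001
grip_force: 0.4
```

Call:
step_arm([
  [[-0.01, 0, 0], [0, 0, 0]],
  [[-0.01, 0, 0], [0, 0, 0]],
])

```text
time_s: 5.75
tool_pos: [0.5117, 0.0441, 0.0454]
orientation: [0.0, -0.035, 0.999, -0.0]
force: [-0.1, -0.2, -0.0]
width: 0.001
grip_force: 0.5
```

Call:
step_arm([
  [[-0.01, 0, 0], [0, 0, 0]],
  [[-0.01, 0, 0], [0, 0, 0]],
])

```text
time_s: 5.95
tool_pos: [0.5137, 0.0442, 0.0454]
orientation: [0.0, -0.035, 0.999, -0.0]
force: [-0.9, 0.3, 0.4]
width: -0.005
grip_force: 0.5
```

Call:
step_arm([
  [[-0.01, 0, 0], [0, 0, 0]],
  [[-0.01, 0, 0], [0, 0, 0]],
])

```text
time_s: 6.15
tool_pos: [0.5155, 0.0444, 0.0453]
orientation: [0.0, -0.035, 0.999, -0.0]
force: [-1.5, -0.2, -0.2]
width: 0.004
grip_force: 0.9
```

Call:
step_arm([
  [[-0.01, 0, 0], [0, 0, 0]],
  [[-0.01, 0, 0], [0, 0, 0]],
])

```text
time_s: 6.35
tool_pos: [0.5156, 0.0445, 0.0452]
orientation: [-0.003, -0.035, 0.999, -0.0]
force: [-9.5, -0.7, 6.8]
width: 0.004
grip_force: 4.7
```

```bash
python3 - <<'E'
from h import *
st()
p=grab("wrist");cv2.imwrite("pics/w2.png",p["frame"]);st()
E
```

```text
6.35 pos [0.5156 0.0445 0.0452] ydeg 94.01 tilt [-0.006 -0.    -1.   ] F [-9.5  -0.68  6.79] M [-0.142  1.413  0.079] w 0.004 g 4.7 q [-0.06  0.02  2.01 -0.    1.12 -1.7 ]
6.4 pos [0.5156 0.0445 0.0452] ydeg 94.01 tilt [-0.005 -0.    -1.   ] F [-8.91 -0.6   6.44] M [-0.124  1.41   0.057] w -0.004 g 4.6 q [-0.06  0.02  2.01 -0.    1.12 -1.7 ]
```

View pics/w2.png

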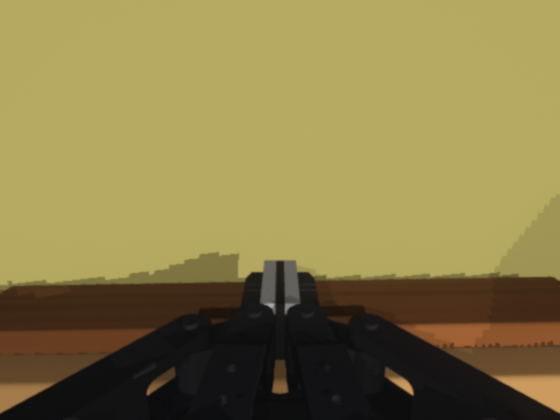

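The drawer panel now sits close against the board (rows 285–350) and the force rose to 9.5 N at x=0.5156, so it is home. I back off and rise.

Call:
step_arm([
  [[0.05, 0, 0], [0, 0, 0]],
  [[0.15, 0, -0.1], [0, 0, 0]],
  [[0.25, 0, -0.3], [0, 0, 0]],
  [[0.3, 0, -0.55], [0, 0, 0]],
  [[0.3, 0, -0.8], [0, 0, 0]],
  [[0.3, 0, -1.0], [0, 0, 0]],
  [[0.3, 0, -1.0], [0, 0, 0]],
  [[0.3, 0, -1.0], [0, 0, 0]],
], hand=1)

```text
time_s: 7.2
tool_pos: [0.4583, 0.0404, 0.247]
orientation: [0.002, -0.035, 0.999, -0.0]
force: [-0.3, 0.2, -0.6]
width: 1.0
grip_force: 0.0
```

```bash
python3 - <<'E'
from h import *
st()
p=grab("wrist");print(np.array(p["T_tool_cam"]).round(3).tolist(),np.array(p["mtx"]).round(1).tolist());
for l in("cam_plug","drawer_front"):print(l,find(p,l))
print(pix(p,(.59,.049,.08)),pix(p,(.54,.049,.08)))
cv2.imwrite("pics/w3.png",p["frame"])
E
```

```text
7.2 pos [0.4583 0.0404 0.247 ] ydeg 93.99 tilt [ 0.005 -0.    -1.   ] F [-0.33  0.17 -0.65] M [-0.046  0.04  -0.029] w 1.0 g 0.0 q [-0.07 -0.36  1.98  0.    1.52 -1.71]
[[0.0, -0.957, -0.292, 0.075], [1.0, -0.0, 0.0, 0.0], [-0.0, -0.292, 0.957, -0.127], [0.0, 0.0, 0.0, 1.0]] [[364.4, 0.0, 279.7], [0.0, 364.4, 211.3], [0.0, 0.0, 1.0]]
cam_plug [(0.69, [0.585, 0.053, 0.083], [283.0, 327.0])]
drawer_front [(0.58, [0.528, 0.049, 0.043], [283.0, 253.0])]
[278.45926342 329.64025523] [282.27501361 281.96818742]
```

Call:
step_arm([
  [[-0.2, 0, 0], [0, 0, 0]],
  [[-0.45, 0, 0], [0, 0, 0]],
  [[-0.58, 0, 0.1], [0, 0, 0]],
  [[-0.58, 0, 0.1], [0, 0, 0]],
  [[-0.58, 0, 0.1], [0, 0, 0]],
])

```text
time_s: 7.85
tool_pos: [0.5721, 0.0485, 0.2223]
orientation: [-0.003, -0.035, 0.999, 0.0]
force: [-0.4, 0.2, 0.4]
width: 0.999
grip_force: 0.0
```

```bash
python3 - <<'E'
from h import *
st()
p=grab("wrist")
for l in("cam_plug","drawer_front"):print(l,find(p,l))
print(pix(p,(.59,.049,.08)))
f=p["frame"][110:310,180:380];cv2.imwrite("pics/w4.png",cv2.resize(f,None,fx=3,fy=3,interpolation=2))
np.savez("w4.npz",f=p["frame"],W=p["W"],mtx=p["mtx"])
E
```

```text
7.85 pos [0.5721 0.0485 0.2223] ydeg 93.99 tilt [-0.006  0.    -1.   ] F [-0.41  0.19  0.45] M [ 0.058 -0.009 -0.036] w 0.999 g 0.0 q [-0.04 -0.05  1.75  0.    1.44 -1.69]
cam_plug [(0.88, [0.585, 0.054, 0.076], [285.0, 218.0])]
drawer_front [(0.77, [0.526, 0.049, 0.05], [283.0, 139.0])]
[277.72764268 225.32371682]
```

View pics/w4.png

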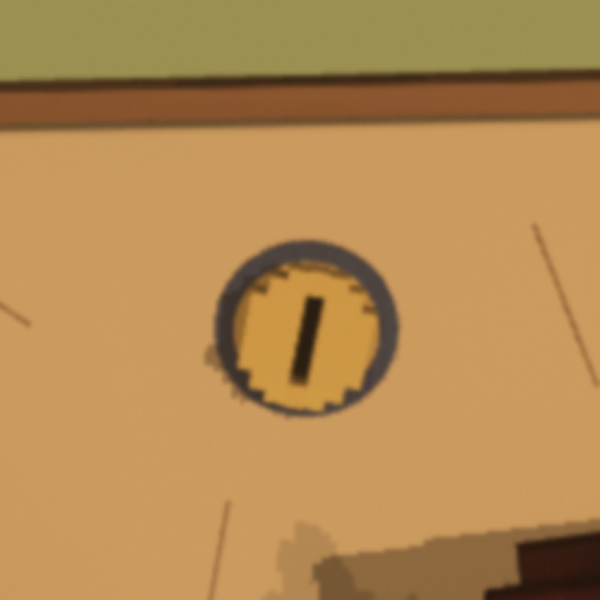

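The plug is centred at crop (307,328) with its dark slot running from (315,297) to (299,384). The drawer panel is tight to the board edge along row ~125.

```bash
python3 - <<'E'
from h import *
d=np.load("w4.npz");p=dict(W=d["W"],mtx=d["mtx"]);f=d["f"]
s=cv2.resize(f[200:250,265:305],None,fx=8,fy=8,interpolation=cv2.INTER_CUBIC)
m=(s.max(2)<100).astype(np.uint8)
n,l,stt,c=cv2.connectedComponentsWithStats(m)
best=[i for i in range(1,n) if abs(c[i]-(17.3*8,23.5*8)).max()<40 and stt[i,4]>1500];print(best,[stt[i] for i in best])
i=best[0];r=cv2.minAreaRect(np.argwhere(l==i)[:,::-1].astype(np.float32));b=cv2.boxPoints(r)
q=[onplane(p,(265+(u+.5)/8-.5,200+(v+.5)/8-.5),.08) for u,v in b];q=np.array(q)
print(q.round(4),q.mean(0).round(4))
e=[q[(k+1)%4]-q[k] for k in range(4)];print([ (np.linalg.norm(v).round(4),np.degrees(np.arctan2(v[1],v[0])).round(1)) for v in e])
a,b=onplane(p,(180,110+128/3),.07),onplane(p,(380,110+118/3),.07);v=a-b;print(a,b,np.degrees(np.arctan2(-v[0],v[1])))
st();go((.50,-.30,.25),94);go((.50,-.30,.25),97)
E
```

```text
[3] [array([ 100,   74,   80,  224, 9062], dtype=int32)]
[[0.599  0.0485 0.08  ]
 [0.5759 0.0514 0.08  ]
 [0.5765 0.0555 0.08  ]
 [0.5997 0.0527 0.08  ]] [0.5878 0.052  0.08  ]
[(np.float64(0.0233), np.float64(172.9)), (np.float64(0.0041), np.float64(81.9)), (np.float64(0.0233), np.float64(-6.8)), (np.float64(0.0042), np.float64(-98.4))]
[ 0.54001962 -0.02940857  0.07      ] [0.52686678 0.12293786 0.07      ] -175.06559992216282
8.0 pos [0.5726 0.0485 0.2255] ydeg 93.99 tilt [ 0. -0. -1.] F [ 0.33  0.48 -0.18] M [ 0.032  0.035 -0.01 ] w 0.997 g 0.0 q [-0.04 -0.05  1.75 -0.    1.44 -1.69]
shift [0.483, -1.713, -0.122] turn [-0.0, 0.0, -0.0] rows 7.1
shift [0.483, -1.713, -0.122] turn [-0.0, 0.0, -0.067] rows 7.1
```

Call:
step_arm([
  [[0.05, -0.2, -0.05], [0, 0, 0]],
  [[0.15, -0.42, -0.12], [0, 0, 0]],
  [[0.25, -0.65, -0.12], [0, 0, 0]],
  [[0.35, -0.85, -0.12], [0, 0, 0]],
  [[0.4, -1.0, -0.12], [0, 0, 0]],
])

```text
time_s: 8.5
tool_pos: [0.5057, -0.1586, 0.2508]
orientation: [0.001, -0.034, 0.999, -0.001]
force: [-0.6, 1.6, -0.9]
width: 1.003
grip_force: 0.0
```

Call:
step_arm([
  [[0.04, -0.2, 0], [0, 0, -0.04]],
  [[0.08, -0.42, 0], [0, 0, -0.04]],
  [[0.1, -0.65, 0], [0, 0, -0.04]],
  [[0.1, -0.8, 0], [0, 0, -0.04]],
  [[0.1, -0.83, 0], [0, 0, -0.04]],
  [[0.1, -0.83, 0], [0, 0, -0.04]],
  [[0.1, -0.83, 0], [0, 0, -0.04]],
])

```text
time_s: 9.2
tool_pos: [0.4988, -0.3225, 0.2498]
orientation: [0.0, -0.051, 0.999, 0.0]
force: [-0.6, 0.4, 0.3]
width: 0.997
grip_force: 0.0
```

```bash
python3 - <<'E'
from h import *
st()
p=grab("wrist")
for l in("key","kifu_block"):print(l,find(p,l))
u=pix(p,(.517,-.325,.06)).astype(int);print(u)
x,y=max(u[0]-100,0),max(u[1]-100,0)
f=p["frame"][y:y+200,x:x+200];print(x,y);cv2.imwrite("pics/w5.png",cv2.resize(f,None,fx=3,fy=3,interpolation=2))
np.savez("w5.npz",f=p["frame"],W=p["W"],mtx=p["mtx"])
E
```

```text
9.2 pos [ 0.4988 -0.3225  0.2498] ydeg 95.82 tilt [ 0.001  0.    -1.   ] F [-0.57  0.4   0.32] M [-0.027 -0.027  0.032] w 0.997 g 0.0 q [-0.7  -0.02  1.68  0.    1.48 -2.37]
key [(0.57, [0.51, -0.33, 0.06], [269.0, 199.0])]
kifu_block [(0.81, [0.51, -0.334, 0.051], [265.0, 196.0]), (0.68, [0.641, -0.24, 0.053], [345.0, 328.0]), (0.64, [0.47, -0.207, 0.052], [410.0, 167.0])]
[274 207]
174 107
```

View pics/w5.png

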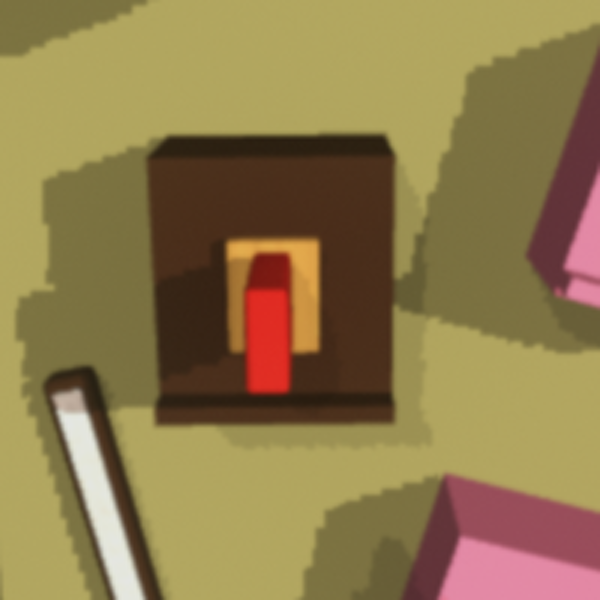

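The walnut block is near the crop's centre. The red handle top spans (246..291, 290..393) and the brass flange (227..320, 239..353), both almost aligned with the tool.

```bash
python3 - <<'E'
from h import *
d=np.load("w5.npz");p=dict(W=d["W"],mtx=d["mtx"]);f=d["f"].astype(int)
m=((f[...,2]>150)&(f[...,1]<70)).astype(np.uint8)
n,l,s,c=cv2.connectedComponentsWithStats(m);i=1+np.argmax(s[1:,4]);print(s[i])
b=cv2.boxPoints(cv2.minAreaRect(np.argwhere(l==i)[:,::-1].astype(np.float32)))
def rep(b,z):
    q=np.array([onplane(p,u,z) for u in b]);print("mid",q.mean(0).round(4));
    for k in range(4):
        e=q[(k+1)%4]-q[k];print(np.linalg.norm(e).round(4),np.degrees(np.arctan2(e[1],e[0])).round(1))
rep(b,.1)
C=lambda L:[(174+u/3-.33,107+v/3-.33) for u,v in L]
rep(C([(227,240),(320,238),(320,352),(230,353)]),.056)
rep(C([(150,157),(393,154),(393,394),(157,396)]),.05)
E
```

```text
[255 203  16  35 519]
mid [ 0.5172 -0.3338  0.1   ]
0.0118 95.8
0.0287 5.4
0.0122 -84.2
0.0287 -175.3
mid [ 0.5176 -0.3334  0.056 ]
0.028 97.1
0.0362 5.9
0.028 -83.5
0.036 -174.1
mid [ 0.5138 -0.3343  0.05  ]
0.0728 96.5
0.0769 7.0
0.0756 -83.7
0.0767 -175.1
```

```bash
python3 -c "
from h import *
st();go((.5173,-.3336,.076),96)"
```

```text
9.35 pos [ 0.4991 -0.3223  0.2496] ydeg 95.88 tilt [ 0. -0. -1.] F [-0.8   0.53  0.31] M [-0.021 -0.043 -0.052] w 0.998 g 0.0 q [-0.7  -0.02  1.68  0.    1.48 -2.37]
shift [-0.084, -0.066, 0.868] turn [-0.0, 0.0, -0.003] rows 3.5
```

Call:
step_arm([
  [[-0.05, -0.04, 0.1], [0, 0, 0]],
  [[-0.084, -0.066, 0.3], [0, 0, 0]],
  [[-0.084, -0.066, 0.5], [0, 0, 0]],
  [[-0.084, -0.066, 0.65], [0, 0, 0]],
  [[-0.084, -0.066, 0.75], [0, 0, 0]],
  [[-0.084, -0.066, 0.83], [0, 0, 0]],
  [[-0.084, -0.066, 0.868], [0, 0, 0]],
  [[-0.084, -0.066, 0.868], [0, 0, 0]],
  [[-0.084, -0.066, 0.868], [0, 0, 0]],
], hand=0.6)

```text
time_s: 10.25
tool_pos: [0.5177, -0.3354, 0.077]
orientation: [0.001, -0.051, 0.999, -0.001]
force: [0.1, -0.9, -0.0]
width: 0.6
grip_force: 0.0
```

```bash
python3 -c "
from h import *
st();go((.5173,-.3336,.076),96)"
```

```text
10.25 pos [ 0.5177 -0.3354  0.077 ] ydeg 95.8 tilt [ 0.002 -0.001 -1.   ] F [ 0.09 -0.94 -0.05] M [-0.018  0.016  0.039] w 0.6 g 0.0 q [-0.7   0.19  1.76  0.    1.19 -2.37]
shift [0.001, 0.009, 0.005] turn [-0.002, 0.002, -0.004] rows 0.0
```

Close gently, adjusting y by 2 mm first.

Call:
step_arm([
  [[0, 0.009, 0], [0, 0, 0]],
  [[0, 0.009, 0], [0, 0, 0]],
  [[0, 0.009, 0], [0, 0, 0]],
  [[0, 0.009, 0], [0, 0, 0]],
  [[0, 0.009, 0], [0, 0, 0]],
  [[0, 0.009, 0], [0, 0, 0]],
  [[0, 0.009, 0], [0, 0, 0]],
  [[0, 0.009, 0], [0, 0, 0]],
], hand=0, grip_force=20)

```text
time_s: 11.05
tool_pos: [0.5173, -0.3337, 0.0768]
orientation: [0.001, -0.05, 0.999, -0.0]
force: [0.2, -0.2, 5.9]
width: 0.138
grip_force: 23.2
```

```bash
python3 -c "
from h import *
st();go((.5173,-.3336,.076),96)"
```

```text
11.05 pos [ 0.5173 -0.3337  0.0768] ydeg 95.78 tilt [ 0.001 -0.001 -1.   ] F [ 0.24 -0.23  5.88] M [ 0.164  0.072 -0.026] w 0.138 g 23.2 q [-0.69  0.19  1.76  0.    1.19 -2.37]
shift [-0.0, 0.0, 0.004] turn [-0.001, 0.001, -0.005] rows 0.0
```

Call:
step_arm([
  [[0, 0, 0], [0, 0, 0]],
  [[0, 0, 0], [0, 0, 0]],
  [[0, 0, 0], [0, 0, 0]],
  [[0, 0, -0.02], [0, 0, 0]],
  [[0, 0, -0.08], [0, 0, 0]],
  [[0, 0, -0.18], [0, 0, 0]],
  [[0, 0, -0.3], [0, 0, 0]],
  [[0, 0, -0.45], [0, 0, 0]],
  [[0, 0, -0.6], [0, 0, 0]],
  [[0, 0, -0.65], [0, 0, 0]],
  [[0, 0, -0.65], [0, 0, 0]],
  [[0, 0, -0.65], [0, 0, 0]],
], grip_force=60)

```text
time_s: 12.25
tool_pos: [0.5162, -0.3328, 0.2042]
orientation: [-0.001, -0.05, 0.999, 0.001]
force: [-0.2, -0.7, -0.4]
width: 0.134
grip_force: 58.7
```

```bash
python3 - <<'E'
from h import *
st()
p=grab("scene");cv2.imwrite("pics/s2.png",p["frame"])
p=grab("wrist");print(find(p,"key"))
go((.588,.052,.20),83.1)
f=p["frame"][150:420,180:380];cv2.imwrite("pics/w6.png",cv2.resize(f,None,fx=2,fy=2))
E
```

```text
12.25 pos [ 0.5162 -0.3328  0.2042] ydeg 95.79 tilt [-0.002  0.001 -1.   ] F [-0.21 -0.7  -0.35] M [-0.035  0.008  0.   ] w 0.134 g 58.7 q [-0.69  0.06  1.68  0.    1.41 -2.37]
[(0.87, [0.502, -0.332, 0.222], [285.0, 292.0])]
shift [-0.553, 1.876, 0.02] turn [0.003, -0.004, 0.282] rows 7.8
```

View pics/w6.png

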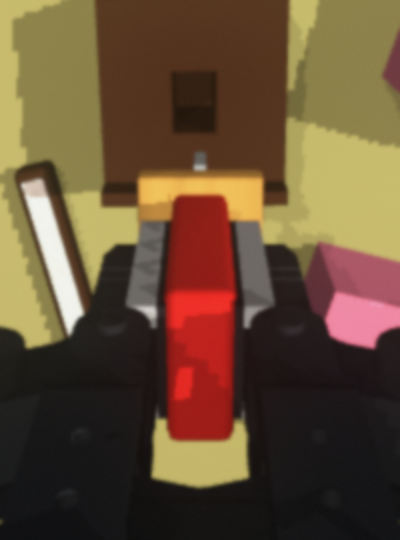

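The key hangs straight in the fingers: flange square at crop (200,190), blade tip at (200,155), empty pocket behind it at (195,100). On to the lock.

Call:
step_arm([
  [[-0.05, 0.2, 0], [0, 0, 0.05]],
  [[-0.12, 0.42, 0], [0, 0, 0.1]],
  [[-0.18, 0.62, 0], [0, 0, 0.15]],
  [[-0.24, 0.82, 0], [0, 0, 0.2]],
  [[-0.3, 1.0, 0], [0, 0, 0.282]],
])

```text
time_s: 12.9
tool_pos: [0.5557, -0.1261, 0.2041]
orientation: [-0.001, 0.061, 0.998, 0.0]
force: [0.2, -0.3, -0.3]
width: 0.136
grip_force: 58.8
```

```bash
python3 - <<'E'
from h import *
st();go((.588,.052,.20),83.1)
E
```

```text
12.9 pos [ 0.5557 -0.1261  0.2041] ydeg 82.98 tilt [-0.002  0.001 -1.   ] F [ 0.16 -0.31 -0.33] M [ 0.012 -0.047  0.025] w 0.136 g 58.8 q [-0.35 -0.05  1.78  0.    1.41 -1.8 ]
shift [-0.052, 0.904, 0.021] turn [0.001, -0.003, -0.003] rows 3.6
```

Call:
step_arm([
  [[-0.02, 0.2, 0], [0, 0, 0]],
  [[-0.04, 0.45, 0], [0, 0, 0]],
  [[-0.05, 0.65, 0.05], [0, 0, 0]],
  [[-0.05, 0.8, 0.1], [0, 0, 0]],
  [[-0.05, 0.87, 0.15], [0, 0, 0]],
  [[-0.05, 0.87, 0.2], [0, 0, 0]],
  [[-0.05, 0.87, 0.2], [0, 0, 0]],
  [[-0.05, 0.87, 0.2], [0, 0, 0]],
  [[-0.05, 0.87, 0.2], [0, 0, 0]],
])

```text
time_s: 13.8
tool_pos: [0.5875, 0.0419, 0.1663]
orientation: [0.0, 0.061, 0.998, -0.0]
force: [-0.1, 0.0, -0.6]
width: 0.133
grip_force: 58.8
```

```bash
python3 - <<'E'
from h import *
st();go((.588,.052,.145),83.1)
p=grab("wrist")
T=pose()
for x in(.01,-.01):print(pix(p,(T@np.r_[x,0,.0608,1])[:3]))
print(pix(p,(.588,.052,.08)),pix(p,(.5763,.0533,.08)))
f=p["frame"][180:330,180:380];cv2.imwrite("pics/w7.png",cv2.resize(f,None,fx=4,fy=4,interpolation=2))
E
```

```text
13.8 pos [0.5875 0.0419 0.1663] ydeg 82.99 tilt [ 0.001 -0.    -1.   ] F [-0.11  0.01 -0.62] M [0.054 0.018 0.008] w 0.133 g 58.8 q [-0.05  0.03  1.77 -0.    1.34 -1.5 ]
shift [0.004, 0.05, 0.106] turn [-0.0, 0.001, -0.003] rows 0.5
[279.12990667 225.01272502]
[279.15075588 258.69075516]
[295.11427265 225.29734004] [295.12814224 207.08733131]
```

View pics/w7.png

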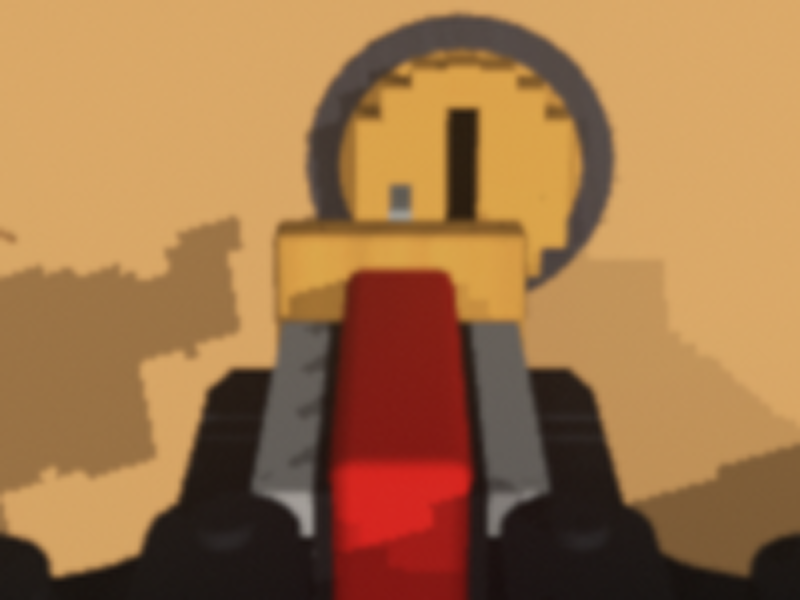

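The blade tip at crop (400,184) and the slot's near end at (462,108) lie parallel, and both are within 1 px of prediction. I shift and lower to just above the slot.

Call:
step_arm([
  [[0.004, 0.03, 0.03], [0, 0, 0]],
  [[0.004, 0.05, 0.08], [0, 0, 0]],
  [[0.004, 0.05, 0.106], [0, 0, 0]],
  [[0.004, 0.05, 0.106], [0, 0, 0]],
  [[0.004, 0.05, 0.106], [0, 0, 0]],
  [[0.004, 0.05, 0.106], [0, 0, 0]],
])

```text
time_s: 14.45
tool_pos: [0.5877, 0.0534, 0.1447]
orientation: [0.0, 0.06, 0.998, -0.0]
force: [0.4, -0.6, -0.3]
width: 0.132
grip_force: 58.8
```

```bash
python3 - <<'E'
from h import *
st();go((.588,.052,.137),83.1)
E
```

```text
14.45 pos [0.5877 0.0534 0.1447] ydeg 83.1 tilt [ 0. -0. -1.] F [ 0.43 -0.59 -0.28] M [ 0.049  0.025 -0.029] w 0.132 g 58.8 q [-0.04  0.05  1.79 -0.    1.3  -1.49]
shift [-0.002, -0.007, 0.039] turn [-0.0, 0.0, -0.0] rows 0.2
```

Now correct y by −1.4 mm and lower in small steps.

Call:
step_arm([
  [[-0.002, -0.007, 0], [0, 0, 0]],
  [[-0.002, -0.007, 0.01], [0, 0, 0]],
  [[-0.002, -0.007, 0.02], [0, 0, 0]],
  [[-0.002, -0.007, 0.03], [0, 0, 0]],
  [[-0.002, -0.007, 0.04], [0, 0, 0]],
  [[-0.002, -0.007, 0.04], [0, 0, 0]],
])

```text
time_s: 15.05
tool_pos: [0.5875, 0.0519, 0.136]
orientation: [-0.0, 0.06, 0.998, -0.0]
force: [-0.7, 0.3, -1.1]
width: 0.131
grip_force: 58.8
```

```bash
python3 - <<'E'
from h import *
st();go((.588,.052,.134),83.1)
E
```

```text
15.05 pos [0.5875 0.0519 0.136 ] ydeg 83.1 tilt [-0.001 -0.    -1.   ] F [-0.73  0.32 -1.14] M [-0.065  0.033  0.058] w 0.131 g 58.8 q [-0.04  0.06  1.79 -0.    1.29 -1.49]
shift [-0.003, 0.001, 0.01] turn [-0.0, -0.001, -0.0] rows 0.0
```

Call:
step_arm([
  [[-0.002, 0, 0.005], [0, 0, 0]],
  [[-0.002, 0, 0.01], [0, 0, 0]],
  [[-0.002, 0, 0.01], [0, 0, 0]],
])

```text
time_s: 15.35
tool_pos: [0.5881, 0.0519, 0.1343]
orientation: [-0.0, 0.06, 0.998, 0.0]
force: [0.8, -0.0, -0.1]
width: 0.136
grip_force: 58.8
```

```bash
python3 - <<'E'
from h import *
st();go((.588,.052,.134),4)
E
```

```text
15.35 pos [0.5881 0.0519 0.1343] ydeg 83.1 tilt [-0.  0. -1.] F [ 0.81 -0.05 -0.11] M [-0.042  0.029  0.057] w 0.136 g 58.8 q [-0.04  0.06  1.79  0.    1.29 -1.49]
shift [0.001, 0.0, 0.002] turn [-0.0, -0.0, 1.758] rows 9.2
```

The blade is 6.5 mm in the slot with no load. Turning clockwise (+tool z).

Call:
step_arm([
  [[0, 0, 0], [0, 0, 0.06]],
  [[0, 0, 0], [0, 0, 0.14]],
  [[0, 0, 0], [0, 0, 0.22]],
  [[0, 0, 0], [0, 0, 0.3]],
  [[0, 0, 0], [0, 0, 0.4]],
  [[0, 0, 0], [0, 0, 0.5]],
  [[0, 0, 0], [0, 0, 0.6]],
  [[0, 0, 0], [0, 0, 0.7]],
  [[0, 0, 0], [0, 0, 0.8]],
  [[0, 0, 0], [0, 0, 0.8]],
])

```text
time_s: 16.35
tool_pos: [0.5884, 0.0521, 0.1346]
orientation: [0.0, 0.366, 0.931, 0.0]
force: [1.3, 2.0, -1.3]
width: 0.135
grip_force: 58.7
```

```bash
cat >> h.py <<'E'
def mom():
    L=[]
    for i in range(3):
        o=status.get_obs();L.append(np.r_[o["moment"][2],o["joint_efforts"][5]]);
        if i<2:imaging.grab_frame("wrist")
    print("Mz,tau6",np.array(L).round(3).tolist(),np.mean(L,0).round(3));st()
E
python3 - <<'E'
from h import *
mom();go((.588,.052,.134),14)
E
```

```text
Mz,tau6 [[0.05, 0.391], [0.053, 0.14], [0.048, 0.059]] [0.05  0.196]
16.45 pos [0.5884 0.0521 0.1346] ydeg 47.19 tilt [ 0.001  0.001 -1.   ] F [ 1.05  1.41 -2.04] M [ 0.281 -0.183  0.048] w 0.132 g 58.7 q [-0.04  0.06  1.79  0.    1.28 -0.86]
shift [0.001, -0.002, 0.003] turn [0.001, -0.0, 0.738] rows 3.9
```

Call:
step_arm([
  [[0, 0, 0], [0, 0, 0.08]],
  [[0, 0, 0], [0, 0, 0.18]],
  [[0, 0, 0], [0, 0, 0.28]],
  [[0, 0, 0], [0, 0, 0.38]],
  [[0, 0, 0], [0, 0, 0.48]],
  [[0, 0, 0], [0, 0, 0.58]],
  [[0, 0, 0], [0, 0, 0.67]],
  [[0, 0, 0], [0, 0, 0.72]],
  [[0, 0, 0], [0, 0, 0.72]],
])

```text
time_s: 17.35
tool_pos: [0.5888, 0.0523, 0.1347]
orientation: [0.0, 0.61, 0.792, 0.001]
force: [3.2, 2.2, -2.9]
width: 0.132
grip_force: 58.6
```

```bash
python3 - <<'E'
from h import *
mom()
E
```

```text
Mz,tau6 [[0.07, 0.236], [0.121, 0.105], [0.101, 0.065]] [0.097 0.135]
17.45 pos [0.5887 0.0522 0.1347] ydeg 14.79 tilt [ 0.002  0.001 -1.   ] F [ 3.77  1.65 -3.49] M [ 0.577 -0.78   0.101] w 0.136 g 58.6 q [-0.04  0.06  1.79  0.    1.28 -0.3 ]
```

Call:
step_arm([
  [[0, 0, 0], [0, 0, 0.012]],
  [[0, 0, 0], [0, 0, 0.024]],
  [[0, 0, 0], [0, 0, 0.024]],
])

```text
time_s: 17.75
tool_pos: [0.5887, 0.0522, 0.1347]
orientation: [0.0, 0.618, 0.786, 0.001]
force: [4.6, 3.0, -3.0]
width: 0.129
grip_force: 58.5
```

```bash
python3 - <<'E'
from h import *
mom()
E
```

```text
Mz,tau6 [[0.023, 0.106], [0.097, 0.079], [0.046, 0.073]] [0.055 0.086]
17.85 pos [0.5887 0.0522 0.1347] ydeg 13.63 tilt [ 0.002  0.001 -1.   ] F [ 4.69  2.61 -2.39] M [ 0.68  -0.954  0.046] w 0.132 g 58.5 q [-0.04  0.06  1.79  0.    1.28 -0.28]
```

Call:
step_arm([
  [[0, 0, 0], [0, 0, 0.012]],
  [[0, 0, 0], [0, 0, 0.024]],
  [[0, 0, 0], [0, 0, 0.024]],
])

```text
time_s: 18.15
tool_pos: [0.5887, 0.0522, 0.1347]
orientation: [0.0, 0.626, 0.78, 0.001]
force: [3.6, 2.5, -2.9]
width: 0.128
grip_force: 58.5
```

```bash
python3 - <<'E'
from h import *
mom()
E
```

```text
Mz,tau6 [[0.083, 0.106], [0.118, 0.079], [0.056, 0.073]] [0.086 0.086]
18.25 pos [0.5887 0.0522 0.1347] ydeg 12.55 tilt [ 0.002  0.001 -1.   ] F [ 4.47  3.51 -3.21] M [ 0.668 -0.939  0.056] w 0.133 g 58.5 q [-0.04  0.06  1.79  0.    1.28 -0.26]
```

Call:
step_arm([
  [[0, 0, 0], [0, 0, 0.012]],
  [[0, 0, 0], [0, 0, 0.024]],
  [[0, 0, 0], [0, 0, 0.024]],
])

```text
time_s: 18.55
tool_pos: [0.5887, 0.0522, 0.1347]
orientation: [0.0, 0.633, 0.774, 0.001]
force: [4.4, 3.1, -3.8]
width: 0.138
grip_force: 58.5
```

```bash
python3 - <<'E'
from h import *
mom()
E
```

```text
Mz,tau6 [[0.085, 0.106], [0.027, 0.079], [0.053, 0.073]] [0.055 0.086]
18.65 pos [0.5887 0.0522 0.1347] ydeg 11.47 tilt [ 0.002  0.001 -1.   ] F [ 3.79  2.97 -2.39] M [ 0.737 -1.006  0.053] w 0.136 g 58.5 q [-0.04  0.06  1.79  0.    1.28 -0.24]
```

Joint 6 effort is a clean signal and settles at 0.073, which is friction only. I keep stepping about 1° at a time.

Call:
step_arm([
  [[0, 0, 0], [0, 0, 0.012]],
  [[0, 0, 0], [0, 0, 0.024]],
  [[0, 0, 0], [0, 0, 0.024]],
])

```text
time_s: 18.95
tool_pos: [0.5887, 0.0522, 0.1347]
orientation: [0.0, 0.64, 0.768, 0.001]
force: [4.0, 2.6, -2.9]
width: 0.131
grip_force: 58.5
```

```bash
python3 - <<'E'
from h import *
mom()
E
```

```text
Mz,tau6 [[0.111, 0.106], [0.086, 0.079], [0.06, 0.073]] [0.086 0.086]
19.05 pos [0.5887 0.0522 0.1347] ydeg 10.39 tilt [ 0.002  0.001 -1.   ] F [ 4.35  3.15 -3.17] M [ 0.682 -0.945  0.06 ] w 0.129 g 58.5 q [-0.04  0.06  1.79  0.    1.28 -0.22]
```

Call:
step_arm([
  [[0, 0, 0], [0, 0, 0.012]],
  [[0, 0, 0], [0, 0, 0.024]],
  [[0, 0, 0], [0, 0, 0.024]],
])

```text
time_s: 19.35
tool_pos: [0.5888, 0.0522, 0.1347]
orientation: [0.0, 0.647, 0.762, 0.001]
force: [4.5, 2.4, -2.9]
width: 0.134
grip_force: 58.5
```

```bash
python3 - <<'E'
from h import *
mom()
E
```

```text
Mz,tau6 [[0.049, 0.106], [0.082, 0.079], [0.052, 0.073]] [0.061 0.086]
19.45 pos [0.5888 0.0522 0.1347] ydeg 9.31 tilt [ 0.002  0.001 -1.   ] F [ 4.89  3.75 -2.84] M [ 0.687 -0.939  0.052] w 0.139 g 58.5 q [-0.04  0.06  1.79  0.    1.28 -0.2 ]
```

Call:
step_arm([
  [[0, 0, 0], [0, 0, 0.012]],
  [[0, 0, 0], [0, 0, 0.024]],
  [[0, 0, 0], [0, 0, 0.024]],
])

```text
time_s: 19.75
tool_pos: [0.5888, 0.0522, 0.1347]
orientation: [0.0, 0.655, 0.756, 0.001]
force: [4.0, 2.6, -3.2]
width: 0.136
grip_force: 58.5
```

```bash
python3 - <<'E'
from h import *
mom()
E
```

```text
Mz,tau6 [[0.019, 0.106], [0.051, 0.079], [0.068, 0.073]] [0.046 0.086]
19.85 pos [0.5888 0.0522 0.1347] ydeg 8.23 tilt [ 0.002  0.001 -1.   ] F [ 3.91  3.23 -2.46] M [ 0.683 -0.941  0.068] w 0.134 g 58.5 q [-0.04  0.06  1.79  0.    1.28 -0.18]
```

Call:
step_arm([
  [[0, 0, 0], [0, 0, 0.012]],
  [[0, 0, 0], [0, 0, 0.024]],
  [[0, 0, 0], [0, 0, 0.024]],
])

```text
time_s: 20.15
tool_pos: [0.5888, 0.0522, 0.1347]
orientation: [0.0, 0.662, 0.75, 0.001]
force: [4.8, 3.8, -3.0]
width: 0.13
grip_force: 58.5
```

```bash
python3 - <<'E'
from h import *
mom()
E
```

```text
Mz,tau6 [[0.079, 0.116], [0.08, 0.089], [0.074, 0.082]] [0.077 0.096]
20.25 pos [0.5888 0.0522 0.1347] ydeg 7.15 tilt [ 0.002  0.001 -1.   ] F [ 4.87  3.52 -2.49] M [ 0.713 -0.968  0.074] w 0.131 g 58.5 q [-0.04  0.06  1.79  0.    1.28 -0.16]
```

Effort is starting to rise, so I take half steps.

Call:
step_arm([
  [[0, 0, 0], [0, 0, 0.012]],
  [[0, 0, 0], [0, 0, 0.012]],
])

```text
time_s: 20.45
tool_pos: [0.5888, 0.0522, 0.1347]
orientation: [0.0, 0.665, 0.747, 0.001]
force: [5.3, 3.9, -3.1]
width: 0.131
grip_force: 58.5
```

```bash
python3 - <<'E'
from h import *
mom()
E
```

```text
Mz,tau6 [[0.15, 0.126], [0.102, 0.1], [0.106, 0.094]] [0.119 0.106]
20.55 pos [0.5888 0.0522 0.1347] ydeg 6.61 tilt [ 0.002  0.001 -1.   ] F [ 4.76  3.06 -2.79] M [ 0.774 -1.039  0.106] w 0.131 g 58.5 q [-0.04  0.06  1.79  0.    1.28 -0.15]
```

Call:
step_arm([
  [[0, 0, 0], [0, 0, 0.012]],
  [[0, 0, 0], [0, 0, 0.012]],
])

```text
time_s: 20.75
tool_pos: [0.5888, 0.0522, 0.1347]
orientation: [0.0, 0.669, 0.744, 0.001]
force: [4.3, 2.9, -2.8]
width: 0.136
grip_force: 58.5
```

```bash
python3 - <<'E'
from h import *
mom()
E
```

```text
Mz,tau6 [[0.143, 0.138], [0.133, 0.112], [0.098, 0.106]] [0.125 0.119]
20.85 pos [0.5888 0.0522 0.1347] ydeg 6.08 tilt [ 0.002  0.001 -1.   ] F [ 5.17  3.69 -3.76] M [ 0.715 -1.044  0.098] w 0.129 g 58.5 q [-0.04  0.06  1.79  0.    1.28 -0.14]
```

Call:
step_arm([
  [[0, 0, 0], [0, 0, 0.012]],
  [[0, 0, 0], [0, 0, 0.024]],
  [[0, 0, 0], [0, 0, 0.024]],
])

```text
time_s: 21.15
tool_pos: [0.5888, 0.0522, 0.1347]
orientation: [0.0, 0.676, 0.737, 0.001]
force: [4.2, 3.9, -3.3]
width: 0.132
grip_force: 58.6
```

```bash
python3 - <<'E'
from h import *
mom()
E
```

```text
Mz,tau6 [[0.169, 0.166], [0.076, 0.139], [0.147, 0.133]] [0.131 0.146]
21.25 pos [0.5888 0.0522 0.1347] ydeg 5.0 tilt [ 0.002  0.001 -1.   ] F [ 5.35  3.33 -3.38] M [ 0.685 -1.028  0.147] w 0.129 g 58.6 q [-0.04  0.06  1.79  0.    1.28 -0.13]
```

Call:
step_arm([
  [[0, 0, 0], [0, 0, 0.012]],
  [[0, 0, 0], [0, 0, 0.012]],
])

```text
time_s: 21.45
tool_pos: [0.5888, 0.0522, 0.1347]
orientation: [0.0, 0.679, 0.734, 0.001]
force: [5.3, 3.2, -4.2]
width: 0.132
grip_force: 58.6
```

```bash
python3 - <<'E'
from h import *
mom()
E
```

```text
Mz,tau6 [[0.161, 0.179], [0.117, 0.153], [0.137, 0.147]] [0.138 0.16 ]
21.55 pos [0.5888 0.0522 0.1347] ydeg 4.47 tilt [ 0.002  0.001 -1.   ] F [ 4.25  3.88 -3.79] M [ 0.682 -0.983  0.137] w 0.137 g 58.6 q [-0.04  0.06  1.79  0.    1.28 -0.12]
```

Call:
step_arm([
  [[0, 0, 0], [0, 0, 0.012]],
  [[0, 0, 0], [0, 0, 0.024]],
  [[0, 0, 0], [0, 0, 0.024]],
])

```text
time_s: 21.85
tool_pos: [0.5889, 0.0522, 0.1347]
orientation: [0.0, 0.686, 0.728, 0.001]
force: [4.5, 3.8, -3.8]
width: 0.131
grip_force: 58.6
```

```bash
python3 - <<'E'
from h import *
mom()
E
```

```text
Mz,tau6 [[0.17, 0.205], [0.179, 0.178], [0.157, 0.172]] [0.168 0.185]
21.95 pos [0.5888 0.0522 0.1347] ydeg 3.39 tilt [ 0.002  0.001 -1.   ] F [ 4.92  4.27 -2.66] M [ 0.777 -1.052  0.157] w 0.131 g 58.6 q [-0.04  0.06  1.79  0.    1.28 -0.1 ]
```

Call:
step_arm([
  [[0, 0, 0], [0, 0, 0.012]],
  [[0, 0, 0], [0, 0, 0.012]],
])

```text
time_s: 22.15
tool_pos: [0.5889, 0.0522, 0.1347]
orientation: [0.0, 0.689, 0.724, 0.001]
force: [5.3, 3.5, -3.0]
width: 0.129
grip_force: 58.5
```

```bash
python3 - <<'E'
from h import *
mom()
E
```

```text
Mz,tau6 [[0.139, 0.205], [0.183, 0.179], [0.172, 0.173]] [0.164 0.186]
22.25 pos [0.5889 0.0522 0.1347] ydeg 2.85 tilt [ 0.002  0.001 -1.   ] F [ 4.71  3.02 -4.52] M [ 0.786 -0.993  0.172] w 0.133 g 58.5 q [-0.04  0.06  1.79  0.    1.28 -0.09]
```

The effort has levelled at 0.172 N·m, so the cam is sliding into its seat. About 0.015 rad more will bed it without reaching the stop.

Call:
step_arm([
  [[0, 0, 0], [0, 0, 0.01]],
  [[0, 0, 0], [0, 0, 0.02]],
  [[0, 0, 0], [0, 0, 0.02]],
])

```text
time_s: 22.55
tool_pos: [0.5889, 0.0522, 0.1347]
orientation: [0.0, 0.695, 0.719, 0.001]
force: [4.6, 3.8, -4.0]
width: 0.133
grip_force: 58.5
```

```bash
python3 - <<'E'
from h import *
mom()
E
```

```text
Mz,tau6 [[0.186, 0.201], [0.198, 0.179], [0.236, 0.173]] [0.206 0.184]
22.65 pos [0.5889 0.0522 0.1347] ydeg 1.95 tilt [ 0.002  0.001 -1.   ] F [ 4.68  3.82 -3.68] M [ 0.732 -1.066  0.236] w 0.138 g 58.5 q [-0.04  0.06  1.79  0.    1.28 -0.07]
```

Bedded by about 0.025 rad, still below the hard stop. I now unwind the key within its play and lift it out.

Call:
step_arm([
  [[0, 0, 0], [0, 0, -0.05]],
  [[0, 0, 0], [0, 0, -0.1]],
  [[0, 0, 0], [0, 0, -0.15]],
  [[0, 0, 0], [0, 0, -0.2]],
  [[0, 0, 0], [0, 0, -0.2]],
])

```text
time_s: 23.15
tool_pos: [0.5881, 0.0516, 0.1348]
orientation: [0.0, 0.637, 0.771, -0.0]
force: [2.4, 1.3, -0.0]
width: 0.134
grip_force: 59.0
```

```bash
python3 - <<'E'
from h import *
mom()
E
```

```text
Mz,tau6 [[0.008, -0.161], [-0.025, -0.037], [0.028, 0.004]] [ 0.004 -0.065]
23.25 pos [0.5882 0.0516 0.1348] ydeg 10.88 tilt [-0.    -0.001 -1.   ] F [2.2  1.   0.36] M [ 0.182 -0.32   0.028] w 0.132 g 59.1 q [-0.04  0.06  1.79 -0.    1.29 -0.23]
```

Call:
step_arm([
  [[0, 0, -0.02], [0, 0, 0]],
  [[0, 0, -0.05], [0, 0, 0]],
  [[0, 0, -0.1], [0, 0, 0]],
  [[0, 0, -0.2], [0, 0, 0]],
  [[0, 0, -0.33], [0, 0, 0]],
  [[0, 0, -0.33], [0, 0, 0]],
  [[0, 0, -0.33], [0, 0, 0]],
  [[0, 0, -0.33], [0, 0, 0]],
])

```text
time_s: 24.05
tool_pos: [0.5873, 0.0518, 0.1992]
orientation: [-0.001, 0.637, 0.771, -0.001]
force: [-0.8, -0.5, -1.5]
width: 0.134
grip_force: 59.1
```

```bash
python3 - <<'E'
from h import *
st()
p=grab("wrist");T=pose()
for x in(.01,-.01):print(pix(p,(T@np.r_[x,0,.0608,1])[:3]))
f=p["frame"][150:330,180:380];cv2.imwrite("pics/w8.png",cv2.resize(f,None,fx=4,fy=3.3,interpolation=2))
f=p["frame"][150:300,180:380];cv2.imwrite("pics/w8.png",cv2.resize(f,None,fx=4,fy=4,interpolation=2))
go((.5173,-.3337,.2),95.8)
E
```

```text
24.05 pos [0.5873 0.0518 0.1992] ydeg 10.91 tilt [-0.003 -0.    -1.   ] F [-0.79 -0.51 -1.45] M [ 0.013  0.053 -0.013] w 0.134 g 59.1 q [-0.04  0.    1.74 -0.    1.4  -0.23]
[280.2822044  224.41690987]
[280.26614946 258.02438038]
shift [-1.827, -0.708, -0.005] turn [-0.003, -0.003, -1.886] rows 9.9
```

View pics/w8.png

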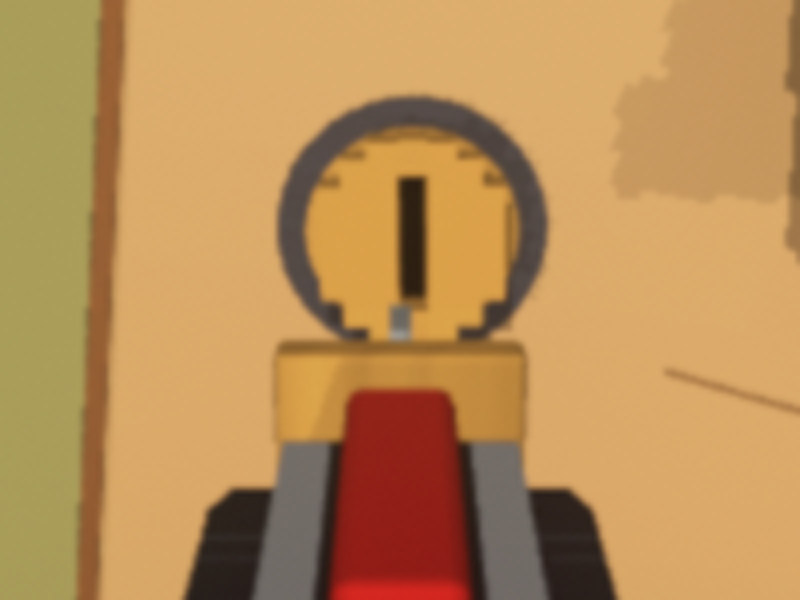

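The slot now lies across the board at crop (412,240) and the key hangs free at (400,320), still square in the fingers. Returning it to the block.

Call:
step_arm([
  [[-0.15, -0.06, 0], [0, 0, -0.17]],
  [[-0.3, -0.12, 0], [0, 0, -0.34]],
  [[-0.45, -0.18, 0], [0, 0, -0.51]],
  [[-0.65, -0.25, 0], [0, 0, -0.68]],
  [[-0.85, -0.33, 0], [0, 0, -0.85]],
  [[-0.95, -0.37, 0], [0, 0, -1.0]],
  [[-0.95, -0.37, 0], [0, 0, -1.0]],
])

```text
time_s: 24.8
tool_pos: [0.5502, -0.1511, 0.199]
orientation: [-0.001, 0.295, 0.956, -0.0]
force: [-0.2, 0.4, -1.3]
width: 0.133
grip_force: 59.0
```

```bash
python3 - <<'E'
from h import *
st();go((.5173,-.3337,.2),95.8)
E
```

```text
24.8 pos [ 0.5502 -0.1511  0.199 ] ydeg 55.73 tilt [-0.003  0.    -1.   ] F [-0.24  0.44 -1.31] M [-0.005 -0.009 -0.009] w 0.133 g 59.0 q [-0.4  -0.04  1.79 -0.    1.4  -1.37]
shift [-0.378, -0.847, -0.005] turn [-0.0, -0.003, -0.89] rows 4.7
```

Call:
step_arm([
  [[-0.08, -0.16, 0], [0, 0, -0.17]],
  [[-0.16, -0.34, 0], [0, 0, -0.34]],
  [[-0.24, -0.52, 0], [0, 0, -0.51]],
  [[-0.32, -0.7, 0], [0, 0, -0.68]],
  [[-0.37, -0.83, 0], [0, 0, -0.85]],
  [[-0.378, -0.845, 0], [0, 0, -0.89]],
  [[-0.378, -0.845, 0], [0, 0, -0.89]],
  [[-0.378, -0.845, 0], [0, 0, -0.89]],
  [[-0.378, -0.845, 0], [0, 0, -0.89]],
])

```text
time_s: 25.7
tool_pos: [0.5197, -0.3298, 0.2]
orientation: [-0.0, -0.052, 0.999, 0.0]
force: [-0.1, 1.2, -0.6]
width: 0.131
grip_force: 59.0
```

```bash
python3 - <<'E'
from h import *
st();go((.5173,-.3337,.125),95.8)
E
```

```text
25.7 pos [ 0.5197 -0.3298  0.2   ] ydeg 95.99 tilt [-0.001  0.001 -1.   ] F [-0.12  1.18 -0.6 ] M [-0.027  0.02   0.021] w 0.131 g 59.0 q [-0.69  0.06  1.68  0.    1.4  -2.36]
shift [0.014, -0.018, 0.375] turn [0.001, -0.001, 0.004] rows 1.5
```

Call:
step_arm([
  [[0.014, -0.018, 0.1], [0, 0, 0.004]],
  [[0.014, -0.018, 0.22], [0, 0, 0.004]],
  [[0.014, -0.018, 0.32], [0, 0, 0.004]],
  [[0.014, -0.018, 0.36], [0, 0, 0.004]],
  [[0.014, -0.018, 0.36], [0, 0, 0.004]],
  [[0.014, -0.018, 0.36], [0, 0, 0.004]],
  [[0.014, -0.018, 0.36], [0, 0, 0.004]],
])

```text
time_s: 26.4
tool_pos: [0.5179, -0.3354, 0.1303]
orientation: [0.001, -0.051, 0.999, -0.001]
force: [0.1, -0.0, -0.1]
width: 0.134
grip_force: 59.1
```

```bash
python3 - <<'E'
from h import *
st();go((.5173,-.3337,.08),95.8)
E
```

```text
26.4 pos [ 0.5179 -0.3354  0.1303] ydeg 95.8 tilt [ 0.002 -0.002 -1.   ] F [ 0.15 -0.04 -0.12] M [-0.005 -0.005  0.025] w 0.134 g 59.1 q [-0.7   0.13  1.73  0.    1.28 -2.37]
shift [0.003, 0.009, 0.251] turn [-0.003, 0.003, 0.0] rows 1.0
```

Call:
step_arm([
  [[0.003, 0.008, 0], [0, 0, 0]],
  [[0.003, 0.008, 0.04], [0, 0, 0]],
  [[0.003, 0.008, 0.08], [0, 0, 0]],
  [[0.003, 0.008, 0.12], [0, 0, 0]],
  [[0.003, 0.008, 0.16], [0, 0, 0]],
  [[0.003, 0.008, 0.2], [0, 0, 0]],
  [[0.003, 0.008, 0.23], [0, 0, 0]],
  [[0.003, 0.008, 0.25], [0, 0, 0]],
  [[0.003, 0.008, 0.25], [0, 0, 0]],
  [[0.003, 0.008, 0.25], [0, 0, 0]],
])

```text
time_s: 27.4
tool_pos: [0.5164, -0.3335, 0.0787]
orientation: [0.0, -0.05, 0.999, -0.0]
force: [0.1, 0.5, -0.4]
width: 0.131
grip_force: 59.0
```

```bash
python3 - <<'E'
from h import *
st();go((.5173,-.3337,.0765),95.8)
E
```

```text
27.4 pos [ 0.5164 -0.3335  0.0787] ydeg 95.79 tilt [ 0. -0. -1.] F [ 0.08  0.45 -0.38] M [ 0.059 -0.038  0.013] w 0.131 g 59.0 q [-0.69  0.18  1.76 -0.    1.19 -2.37]
shift [-0.005, -0.001, 0.011] turn [-0.0, 0.0, -0.0] rows 0.0
```

Tip is in the pocket without contact. I lower the last 2 mm until it touches.

Call:
step_arm([
  [[-0.004, 0, 0.006], [0, 0, 0]],
  [[-0.004, 0, 0.01], [0, 0, 0]],
  [[-0.004, 0, 0.01], [0, 0, 0]],
])

```text
time_s: 27.7
tool_pos: [0.5173, -0.3335, 0.0769]
orientation: [0.0, -0.05, 0.999, -0.0]
force: [0.1, -0.5, 0.5]
width: 0.13
grip_force: 59.3
```

Call:
step_arm([
  [[0, 0, 0.003], [0, 0, 0]],
  [[0, 0, 0.003], [0, 0, 0]],
])

```text
time_s: 27.9
tool_pos: [0.5172, -0.3335, 0.0768]
orientation: [0.0, -0.05, 0.999, -0.0]
force: [-2.2, 1.3, 4.8]
width: 0.135
grip_force: 59.8
```

The flange is on the block (4.8 N). Easing the grip and releasing.

Call:
step_arm([
  [[0, 0, 0], [0, 0, 0]],
  [[0, 0, 0], [0, 0, 0]],
  [[0, 0, 0], [0, 0, 0]],
], grip_force=20)

```text
time_s: 28.2
tool_pos: [0.5173, -0.3335, 0.0768]
orientation: [0.0, -0.05, 0.999, -0.0]
force: [-2.8, 1.5, 5.6]
width: 0.128
grip_force: 59.9
```

Call:
step_arm([
  [[0, 0, 0], [0, 0, 0]],
  [[0, 0, 0], [0, 0, 0]],
  [[0, 0, 0], [0, 0, 0]],
  [[0, 0, 0], [0, 0, 0]],
  [[0, 0, 0], [0, 0, 0]],
  [[0, 0, 0], [0, 0, 0]],
], hand=0.6)

```text
time_s: 28.8
tool_pos: [0.517, -0.3333, 0.0758]
orientation: [-0.0, -0.05, 0.999, 0.0]
force: [1.6, 0.4, 0.1]
width: 0.598
grip_force: 0.0
```

Call:
step_arm([
  [[0, 0, -0.1], [0, 0, 0]],
  [[0, 0, -0.25], [0, 0, 0]],
  [[0.02, 0, -0.45], [0, 0, 0]],
  [[0.05, 0, -0.65], [0, 0, 0]],
  [[0.09, 0, -0.85], [0, 0, 0]],
  [[0.09, 0, -0.85], [0, 0, 0]],
  [[0.09, 0, -0.85], [0, 0, 0]],
  [[0.09, 0, -0.85], [0, 0, 0]],
])

```text
time_s: 29.6
tool_pos: [0.4986, -0.3346, 0.2442]
orientation: [-0.001, -0.05, 0.999, 0.001]
force: [0.9, 1.1, -0.5]
width: 0.6
grip_force: 0.0
```

```bash
python3 - <<'E'
from h import *
st()
p=grab("wrist");print(find(p,"key"))
print([pix(p,X).round(1) for X in((.5172,-.3338,.1),(.5176,-.3334,.056))])
f=p["frame"].astype(int);m=((f[...,2]>150)&(f[...,1]<70)).astype(np.uint8)
n,l,s,c=cv2.connectedComponentsWithStats(m);i=1+np.argmax(s[1:,4]);
b=cv2.boxPoints(cv2.minAreaRect(np.argwhere(l==i)[:,::-1].astype(np.float32)));print(np.array([onplane(p,u,.1) for u in b]).mean(0))
q=grab("top")["frame"][130:290,180:500];a=cv2.resize(p["frame"][100:260,200:360],(400,400));q=cv2.resize(q,(800,400))[:,:400]
cv2.imwrite("pics/w9.png",np.hstack([a,q]))
E
```

```text
29.6 pos [ 0.4986 -0.3346  0.2442] ydeg 95.79 tilt [-0.002  0.002 -1.   ] F [ 0.94  1.07 -0.48] M [ 0.002  0.024 -0.003] w 0.6 g 0.0 q [-0.71 -0.    1.67 -0.    1.48 -2.39]
[(0.92, [0.509, -0.334, 0.057], [278.0, 200.0])]
[array([277.2, 224.6]), array([277.8, 209.3])]
[ 0.51703429 -0.33288778  0.1       ]
```

View pics/w9.png

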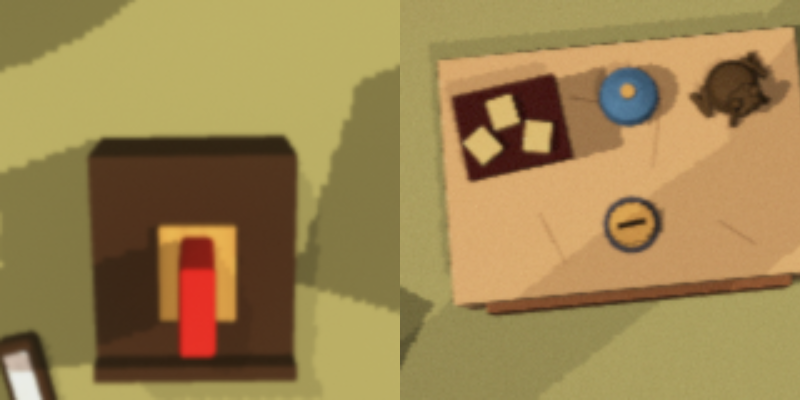

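The key stands upright in the block at left (198,290) with its flange flat. On the right, the slot lies across the board at (632,224), the drawer is home and the bystanders have not moved.

```bash
python3 -c "
from h import *
print(ticket.close_job())"
```

```text
the job is handed in; nothing more can be done
None
```

The job is handed in after about 30 s of the 72 s allowed: the drawer is home, the cam is bedded (I estimate 0.025 rad into its seat, short of the hard stop), the key is back upright in the walnut block with its flange flat, and nothing else looked moved in the last picture; no verdict was reported.

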